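# Lock out the centrifuge's bench isolator

### The arm

A 6-joint arm with a two-finger parallel gripper is mounted at the origin on the work surface. World frame = base frame: x ahead of the robot, y to its left, z up, the work surface at z = 0. Lengths are in mm, angles in rad, forces in N, time in s.
With the tool pointing down it reaches from about 275 to 1000 mm from the base axis. Payload 8.4 kg.
Tool frame: the origin (TCP) lies at the very end of the fingers, on their centre line; the grasp point (between the pads) lies 19 mm behind it; z points along the fingers, y is the direction in which the jaws open and shut (so a half turn about z gives the same grasp; the last joint's range is limited). The gripper opens to 85 mm and grips with 20 to 120 N. Pads are 22 mm wide; open, the fingers measure 114 mm over their backs; the gripper's body (76 mm by 85 mm) begins 54 mm behind the grasp point. The pads swing forward as they close: fully open they stand 13 mm farther back than shut.
Start: joints at [-1.346, 0.353, 1.633, -0, 1.155, -0.002], TCP at [140.536, -608.997, 231.281] pointing down, gripper open.
Joint ranges: [-2.63, 2.63], [-0.92, 2.1], [0.06, 2.66], [-1.3, 4.44], [0, 2.69], [-3.02, 3.02]. Speed limits (rad/s): [2.22, 2.22, 2.79, 3.14, 3.14, 3.14].

### API

Orientations are given as [roll, pitch, yaw] about the fixed x, y, z axes, in that order (R = Rz(yaw) Ry(pitch) Rx(roll)).
In Python, from rig import r gives the robot as it stands.
- The arm moves only by the tool jog_arm, never from a script. Its argument "moves" is a list of rows, each an object with "grip": the gripper command: -1 is fully open, 1 is shut, values between are in proportion; "translation": the shift along the tool's x, y, z in m, a list of three; "twist": the turn, a rotation vector about the tool's x, y, z in rad, a list of three. In form: [{"grip": grip, "translation": [dx, dy, dz], "twist": [ax, ay, az]}, ...]. A call has 1 to 10 rows; each row shifts and turns the commanded pose from where the row before left it, along the tool's axes as they then stand; what a row does not reach is not made up. A row lasts 1/12 s, in which the tool goes at most 41.7 mm and 7.16 degrees, less where a joint would pass 70% of its speed; a pose out of reach is approached as far as the arm can. A call with a gripper value outside its range is refused whole. The fingers move at their own pace and stop on an object; "squeeze" is the grip in N (left out, the last holds). Time passes only in rows, so rows that do not move let the fingers close. It gives the time, the measured TCP pose, the force and the opening at its end, in the units of the state.
- r.sense(): the state, without advancing time (a new reading comes with each control period).
- r.grab_frame(name): name is "scene" or "top" or "wrist"; returns (picture, depth): 420x560x3 uint8, red, green, blue; 420x560 float32, mm along the optical axis (not along the pixel's ray), 0 where there is no reading.
- r.calibration(name): a dict with "fx", "fy", "cx", "cy" (pixels), "R" (3x3) and "t" (3): a world point X has camera coordinates R X + t. Camera axes: x right, y down, z forward; pixel columns grow to the right and rows downward; lengths in mm; the calibration is good to about 2 mm. A picture is of the moment at which its call begins: read the wrist's pose just before it. calibration takes no time and is no camera call; for the wrist camera it gives the pose at the moment of the call.
- r.sign_off(): hands the job in, once; it reports no verdict.
The state is a dict: "clock": time; "qpos": joint angles; "qvel": joint speeds; "joint_efforts": joint torques, N m; "eef_pos": TCP position; "tcp_rot": TCP orientation; "contact_force": force on the tool from outside, world axes, zero at the start; "wrist_torque": the same for the moment, N m; "opening": opening from 0.0 (shut) to 1.0 (fully open).
Only numpy, scipy, OpenCV 4.12 (cv2) and the standard library are available. Lean on these libraries where they do the work, as an engineer would, in place of code of your own. Each camera call takes 0.05 s, during which the arm holds its last target.

### The job

Make the centrifuge safe for service at its bench isolator: squeeze the two black buttons on the red handle together to free it, swing the handle to off until the hole in its tab lines up with the hole in the fixed tab, and let go of it. Then fold the raised steel hasp down flat so that its pin goes through both holes, and leave it so. Leave everything else on the bench standing where it is.

Things in the scene. Friction and masses are not known exactly. Their poses are not given: they have to be found in the camera images.
- isolator: white switch box bolted to the bench, 200 (x) x 310 (y) x 75 mm high, yellow top plate; it carries the red handle and the steel hasp. Origin under the centre of the box; its y axis runs along the box's length from the handle's pivot end to the hasp end, z up. It stands at any yaw within about half a radian of the world axes
- pivot (a point): point on the handle's vertical swing axis, 120 mm above the bench (level with handle_grip); in the box frame at x -30, y -100 mm
- handle (a joint): swing of the red handle about the upright axis through pivot, rad: 0 = on, latched; grows anticlockwise seen from above; 1.20 = off (handle points along the box's +y, holes in line). It does not stop there but turns on to an end stop at 1.50. Stiff, about 2.5 N at the grip: it stays where it is left
- handle_grip (a point): middle of the upright red grip block on the handle, midway between its two black side buttons, 90 mm from the pivot axis, 120 mm above the bench. The block is 44 mm long (along the handle), 28 mm wide, its top at 135 mm. Width over the buttons 44 mm, 32 mm fully squeezed. Beside the block all is free down to 35 mm below this point
- button_left (a joint): travel of the button on the handle's left side (seen from the pivot), m: 0 out, 0.006 fully in; springs back, 3 N to start, 7 N fully in. 30 mm long, 26 mm high, centred at handle_grip's height, 8 mm proud. Each button lifts its own latch pin: the handle can leave on only while both are in by over 3 mm; after that they may be let out
- button_right (a joint): the same for the button on the handle's right side
- handle_hole (a point): top centre of the round 16 mm padlock hole in the flat red tab (36 mm wide, 6 mm thick) at the handle's end, 150 mm from the pivot axis, 99 mm above the bench
- fixed_hole (a point): top centre of the round 16 mm hole in the fixed steel tab on the box (40 mm wide, 6 mm thick), 150 mm from the pivot axis in the box's +y, 89 mm above the bench; the handle's tab passes 4 mm above it
- hasp_hinge (a point): middle of the hasp's level hinge axis, which runs along the box's x, 230 mm from the pivot axis in the box's +y, 104.5 mm above the bench
- hasp (a joint): opening of the hasp, rad: 0 = folded down flat over the tabs (pointing from its hinge to the pivot), grows as its free end rises, at most 1.50. It starts between 0.9 and 1.35. Stiff, about 1 N at its end: it stays where it is left. If the handle's hole is more than about 4 mm off, the pin lands on the tab, near 0.25
- hasp_tip (a point): middle of the free end of the hasp, a steel flap 100 mm long from its hinge, 34 mm wide, 5 mm thick, with a lip at its free end that rises 10 mm from its middle plane on the face away from the pin. A pin of 8 mm diameter with a round end, 80 mm from the hinge, stands 25.5 mm out of its middle plane on the side facing the tabs
- tube_rack: white foam rack 100 x 180 mm, 69 mm high, holding blue-capped tubes; bystander beyond the isolator; origin under its centre
- well_plate: flat white well plate 85 x 127 x 15 mm with red wells; bystander at the pivot end of the isolator; origin under its centre
- tip_box: blue box of pipette tips 85 x 120 x 67 mm; bystander at the side; origin under its centre
- media_bottle: glass bottle, diameter 84 mm, height 170 mm, blue cap; bystander at the side; origin under its centre
- buffer_bottle: glass bottle, diameter 66 mm, height 130 mm, blue cap; bystander at the side; origin under its centre
- wash_bottle: white plastic bottle, diameter 68 mm, height 150 mm; bystander at the side; origin under its centre
- orange_rack: orange rack 90 x 200 x 28 mm; bystander at the side; origin under its centre

How it is judged (in metres and radians):
On the way, in this order (a step that is already met when the one before it is completed fails the run):
1. both buttons are squeezed in while the handle is still at on (value of joint each of button_left, button_right above 0.003 m and value of joint handle below 0.1 rad), for 0.05 s.
2. the handle stands at off with its hole within 6 mm of the fixed hole, and is let go, with the hasp still up (horizontal distance between handle_hole and fixed_hole below 0.006 m and contact force between the fingers and handle below 0.3 N and value of joint hasp above 0.5 rad and value of joint each of button_left, button_right below 0.0015 m), for 0.2 s.
3. the hasp is folded down flat with its pin through both holes (value of joint hasp below 0.08 rad and horizontal distance between handle_hole and fixed_hole below 0.006 m), for 0.2 s.
At the end, for the whole second after the job is handed in: The handle is at off with its hole within 6 mm (seen from above) of the fixed hole, both buttons are out, the hasp is down flat (below 0.08 rad) with its pin through both holes, and handle and hasp are at rest (all of step 3 and value of joint each of button_left, button_right below 0.0015 m and velocity of joint handle between -0.02 and 0.02 rad/s and velocity of joint hasp between -0.02 and 0.02 rad/s); the robot touches nothing.
It fails at once if one of the bystanders (racks, well plate, tip box, bottles) is pushed more than 30 mm or tipped (distance of any of tube_rack, well_plate, tip_box, media_bottle, buffer_bottle, wash_bottle, orange_rack from where it was at the start of the episode above 0.03 m or angle between any of tube_rack, well_plate, tip_box, media_bottle, buffer_bottle, wash_bottle, orange_rack's own z axis and vertical above 0.35 rad).
It also fails if it takes over 56 s, if anything falls off the work surface, if the arm or the gripper's body presses on something with over 40 N, if the wrist force passes 120 N, or if a joint passes its speed limit or range.

## Working session

There is one attempt and no reset: what is moved stays moved. The work goes in short steps, Python scripts to look and compute and a tool call to move; the robot and the scene stay as the last step left them, time stands still between calls to the robot, and variables do not carry over. Pictures are saved under pics/ and viewed, and the job is handed in when it is done.

Besides the shell and the picture viewer there is one more tool, called in YAML: its name, and indented under it one key for each argument. jog_arm: Moves the arm, as the interface text tells. Its arguments: {"type":"object","properties":{"moves":{"type":"array"},"squeeze":{"type":"number"}},"required":["moves"]}

```bash
mkdir -p pics
cat > h.py <<'E'
import numpy as np,cv2
from rig import r
def save(n,f):
    p,d=r.grab_frame(n); cv2.imwrite(f'pics/{f}.png',p[:,:,::-1]); np.save(f'pics/{f}.npy',d); np.save(f'pics/{f}_p.npy',p); return p,d
def world(c,u,v,d):
    k=np.array([(u-c['cx'])/c['fx']*d,(v-c['cy'])/c['fy']*d,d]); return np.array(c['R']).T@(k-np.array(c['t']))
def ray(c,u,v,z):
    R=np.array(c['R']);t=np.array(c['t']);o=-R.T@t;k=R.T@np.array([(u-c['cx'])/c['fx'],(v-c['cy'])/c['fy'],1]);return o+k*(z-o[2])/k[2]
def proj(c,X):
    k=np.array(c['R'])@X+np.array(c['t']);return c['fx']*k[0]/k[2]+c['cx'],c['fy']*k[1]/k[2]+c['cy']
E
python3 - <<'E'
from h import *
print(r.sense())
for n in('scene','top'):
    save(n,n+'0')
    print(n,r.calibration(n))
E
```

```text
{'clock': 0.0, 'qpos': array([-1.34640945e+00,  3.53685388e-01,  1.63417986e+00,  2.29722366e-05,
        1.15517674e+00, -2.39018752e-03]), 'qvel': array([-1.58173764e-03, -8.92742950e-05, -1.25193307e-03,  1.12085858e-03,
       -7.65865436e-04,  6.30801113e-04]), 'joint_efforts': array([ 1.99663100e-04, -6.05260706e+01, -3.42070019e+01,  1.03493844e-04,
        9.26958688e-03, -4.66259394e-06]), 'eef_pos': array([ 140.42614799, -608.50920514,  230.51885377]), 'tcp_rot': array([-3.14014338e+00, -2.44671712e-05,  2.26767756e-01]), 'contact_force': array([-0.00969319, -0.45746814, -0.75220169]), 'wrist_torque': array([-0.01745236, -0.00568085,  0.01394803]), 'opening': 1.0011561258755635}
scene {'fx': 433.5171851030532, 'fy': 433.5171851030532, 'cx': 274.01948646850633, 'cy': 212.74195172342473, 'R': array([[ 0.83392699,  0.55162764,  0.01651416],
       [ 0.42430035, -0.62173002, -0.65834717],
       [-0.35289515,  0.55602044, -0.75253325]]), 't': array([-450.61296823, -186.21651968, 1595.35270826])}
top {'fx': 381.25560061937585, 'fy': 381.25560061937585, 'cx': 279.88163389832386, 'cy': 215.85932418166516, 'R': array([[-1.82029498e-02, -9.99834285e-01, -2.33046205e-04],
       [-9.94431577e-01,  1.81287856e-02, -1.03813225e-01],
       [ 1.03800247e-01, -1.65795842e-03, -9.94596783e-01]]), 't': array([   4.64776122,  556.8532337 , 1283.16597509])}
```

View pics/scene0.png

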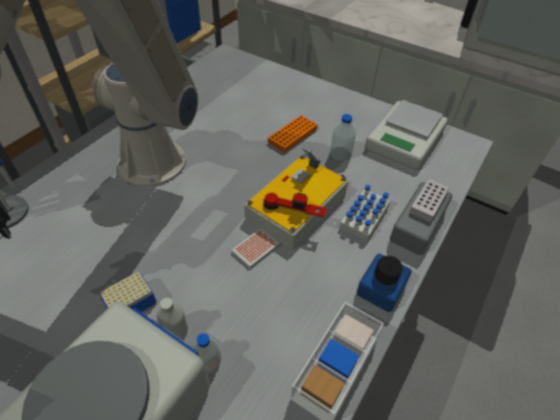

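View pics/top0.png

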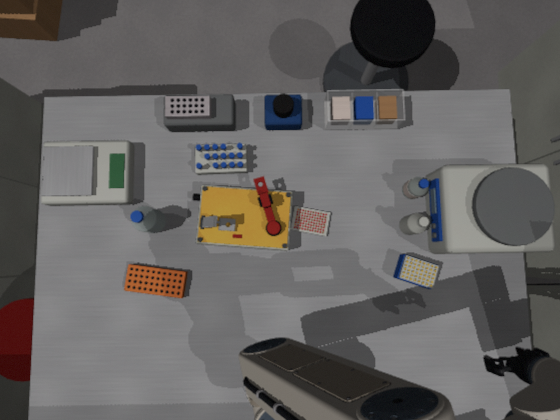

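The top view shows the isolator's yellow plate near (245,217), the red handle with its pivot at (273,228) and tip at (260,183), and the hasp near (215,222). I'll measure these next.

```bash
python3 - <<'E'
from h import *
c=r.calibration('top');p=np.load('pics/top0_p.npy');d=np.load('pics/top0.npy')
hsv=cv2.cvtColor(p,cv2.COLOR_RGB2HSV)
m=cv2.inRange(hsv,(18,120,80),(35,255,255));m[:,:180]=0;m[:,310:]=0;m[:170]=0;m[260:]=0
red=cv2.inRange(hsv,(0,150,60),(8,255,255))|cv2.inRange(hsv,(172,150,60),(180,255,255));red[:,:180]=0;red[:,293:]=0;red[:170]=0;red[260:]=0
cv2.imwrite('pics/m.png',np.hstack([m,red])[170:260])
n=np.vstack([np.argwhere(m|red)])[:,::-1]
# restrict to depth-> points
P=np.array([world(c,u,v,d[v,u]) for u,v in n])
print('z med',np.median(P[:,2]))
ym=np.argwhere(m)[:,::-1];Q=np.array([ray(c,u,v,77)[:2] for u,v in ym],np.float32)
print(cv2.minAreaRect(Q)); print(cv2.boxPoints(cv2.minAreaRect(Q)))
R=np.argwhere(red)[:,::-1]
W=np.array([world(c,u,v,d[v,u]) for u,v in R]);
print('yellow z',np.median([world(c,u,v,d[v,u])[2] for u,v in ym]))
for q,w in zip(R,W):
    if (q[0]+q[1])%5==0: print(q,w.round(0))
E
python3 - <<'E'
import cv2
a=cv2.imread('pics/top0.png')[165:265,180:320];cv2.imwrite('pics/t0z.png',cv2.resize(a,None,fx=5.5,fy=5.5,interpolation=cv2.INTER_CUBIC))
E
```

```text
z med 75.49045794150169
((551.9468994140625, 113.22618103027344), (294.6931457519531, 184.8050994873047), 84.65811920166016)
[[446.22794  -24.877922]
 [630.2304   -42.082985]
 [657.6659   251.33029 ]
 [473.6634   268.53534 ]]
yellow z 75.07344970084456
[263 177] [679.  48. 101.]
[262 178] [675.  51. 101.]
[256 179] [673.  71.  98.]
[261 179] [672.  54.  99.]
[255 180] [669.  74. 100.]
[260 180] [669.  58. 102.]
[259 181] [667.  61.  93.]
[264 181] [666.  45.  95.]
[263 182] [663.  48.  98.]
[257 183] [659.  68. 104.]
[256 184] [656.  71.  98.]
[265 185] [652.  42. 102.]
[264 186] [649.  45.  99.]
[258 187] [645.  64. 105.]
[263 187] [646.  48. 100.]
[257 188] [644.  68.  94.]
[262 188] [643.  52.  98.]
[261 189] [640.  55.  97.]
[266 189] [640.  39.  95.]
[260 190] [636.  58. 100.]
[265 190] [636.  42.  96.]
[259 191] [633.  62.  96.]
[264 191] [632.  45. 101.]
[258 192] [629.  65. 100.]
[263 192] [628.  48. 105.]
[262 193] [620.  50. 134.]
[267 193] [620.  34. 135.]
[261 194] [617.  54. 134.]
[266 194] [616.  38. 135.]
[260 195] [613.  57. 136.]
[265 195] [613.  41. 136.]
[264 196] 
[... 1236 characters left out ...]
270 225] [520.  27. 108.]
[275 225] [519.  11. 107.]
[269 226] [516.  30. 107.]
[274 226] [516.  14. 106.]
[279 226] [516.  -2. 110.]
[268 227] [513.  34. 106.]
[273 227] [513.  17. 107.]
[278 227] [513.   1. 109.]
[267 228] [510.  37. 106.]
[272 228] [509.  21. 111.]
[277 228] [510.   5.  99.]
[271 229] [507.  24. 107.]
[276 229] [506.   8. 109.]
[270 230] [503.  27. 110.]
[275 230] [503.  11. 111.]
[269 231] [500.  31. 107.]
[274 231] [500.  14. 109.]
[268 232] [498.  34.  89.]
[273 232] [497.  18. 110.]
[278 232] [497.   2.  93.]
[272 233] [494.  21. 107.]
[235 235] [491. 144.  78.]
[240 235] [491. 127.  81.]
[234 236] [488. 147.  77.]
[239 236] [487. 130.  83.]
[238 237] [484. 134.  80.]
```

View pics/t0z.png

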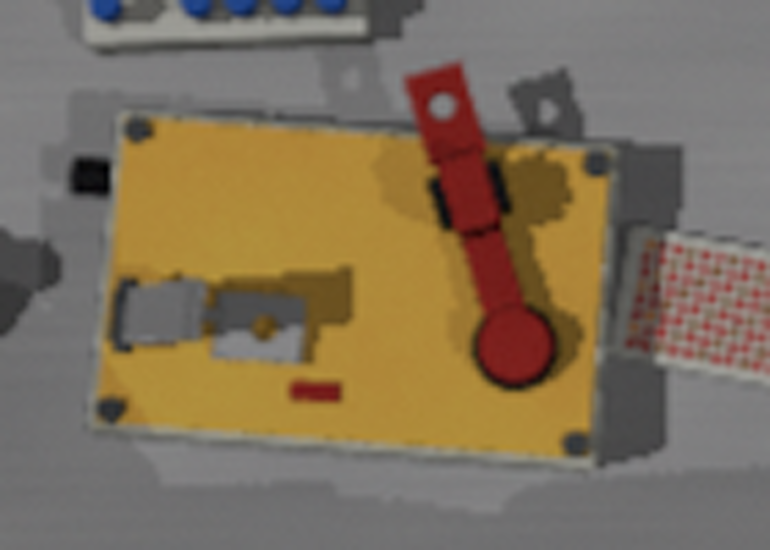

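```bash
cat >> h.py <<'E'
from scipy.spatial.transform import Rotation as Ro
def plan(pos,yaw,roll=np.pi,pitch=0):
    s=r.sense();R=Ro.from_euler('xyz',s['tcp_rot']);T=Ro.from_euler('xyz',[roll,pitch,yaw])
    print('pos',s['eef_pos'].round(1),'rot',s['tcp_rot'].round(4),'F',s['contact_force'].round(1),'open',round(s['opening'],3),'t',round(s['clock'],2))
    print('start-frame translation mm',R.inv().apply(np.array(pos)-s['eef_pos']).round(1),'twist',(R.inv()*T).as_rotvec().round(4),
      'end-frame translation',T.inv().apply(np.array(pos)-s['eef_pos']).round(1))
E
python3 - <<'E'
from h import *
c=r.calibration('wrist');s=r.sense()
R=Ro.from_euler('xyz',s['tcp_rot'])
print('cam in tool',R.inv().apply(-c['R'].T@c['t']-s['eef_pos']),'cam z in tool',R.inv().apply(c['R'][2]),'cam x in tool',R.inv().apply(c['R'][0]),c['fx'])
plan([560,70,330],0.276)
E
```

```text
cam in tool [  66.22397934   -0.87277799 -143.0128353 ] cam z in tool [-2.60949709e-01  3.36398472e-04  9.65352338e-01] cam x in tool [ 8.12478947e-04  9.99999662e-01 -1.28846441e-04] 311.4011158308496
pos [ 140.4 -608.6  230.6] rot [-3.1403 -0.      0.2268] F [-0.3  0.2 -0.5] open 1.0 t 0.1
start-frame translation mm [ 561.4 -567.   -98.6] twist [-0.0013 -0.     -0.0492] end-frame translation [ 588.6 -538.5  -99.4]
```

jog_arm:
  moves:
    - {"grip": -1,"translation": [0,0,-0.03],"twist": [0,0,0]}
    - {"grip": -1,"translation": [0.02,-0.02,-0.03],"twist": [0,0,0]}
    - {"grip": -1,"translation": [0.028,-0.028,-0.01],"twist": [0,0,0]}
    - {"grip": -1,"translation": [0.028,-0.028,-0.01],"twist": [0,0,0]}
    - {"grip": -1,"translation": [0.028,-0.028,-0.01],"twist": [0,0,0]}
    - {"grip": -1,"translation": [0.028,-0.028,-0.01],"twist": [0,0,0]}
    - {"grip": -1,"translation": [0.028,-0.028,0],"twist": [0,0,0]}
    - {"grip": -1,"translation": [0.028,-0.028,0],"twist": [0,0,0]}
    - {"grip": -1,"translation": [0.028,-0.028,0],"twist": [0,0,0]}
    - {"grip": -1,"translation": [0.028,-0.028,0],"twist": [0,0,0]}

```text
clock: 0.93
eef_pos: [323.8, -314.5, 331.2]
tcp_rot: [3.142, -0.0, 0.226]
contact_force: [1.1, -0.7, -0.1]
opening: 0.996
```

jog_arm:
  moves:
    - {"grip": -1,"translation": [0.028,-0.028,0],"twist": [0,0,0]}
    - {"grip": -1,"translation": [0.028,-0.028,0],"twist": [0,0,0]}
    - {"grip": -1,"translation": [0.028,-0.028,0],"twist": [0,0,0]}
    - {"grip": -1,"translation": [0.028,-0.028,0],"twist": [0,0,0]}
    - {"grip": -1,"translation": [0.028,-0.028,0],"twist": [0,0,0]}
    - {"grip": -1,"translation": [0.028,-0.028,0],"twist": [0,0,0]}
    - {"grip": -1,"translation": [0.028,-0.028,0],"twist": [0,0,0]}
    - {"grip": -1,"translation": [0.028,-0.028,0],"twist": [0,0,-0.02]}
    - {"grip": -1,"translation": [0.028,-0.028,0],"twist": [0,0,-0.03]}
    - {"grip": -1,"translation": [0,0,0],"twist": [0,0,0]}

```text
clock: 1.77
eef_pos: [514.2, -8.5, 330.9]
tcp_rot: [-3.14, -0.002, 0.282]
contact_force: [-0.9, -0.3, -0.1]
opening: 1.001
```

Run:
```python
from h import *
plan([560,70,330],0.276)
print(r.sense()['qpos'].round(3))
c=r.calibration('wrist');save('wrist','w0');np.save('pics/w0_c.npy',c)
```

```text
pos [514.2  -8.5 330.9] rot [-3.1396e+00 -1.6000e-03  2.8230e-01] F [-0.9 -0.3 -0.1] open 1.001 t 1.77
start-frame translation mm [ 65.8 -62.7   1.1] twist [-0.002  -0.0016  0.0063] end-frame translation [ 65.4 -63.1   0.9]
[-0.021  0.092  1.744  0.002  1.305  1.267]
```

View pics/w0.png

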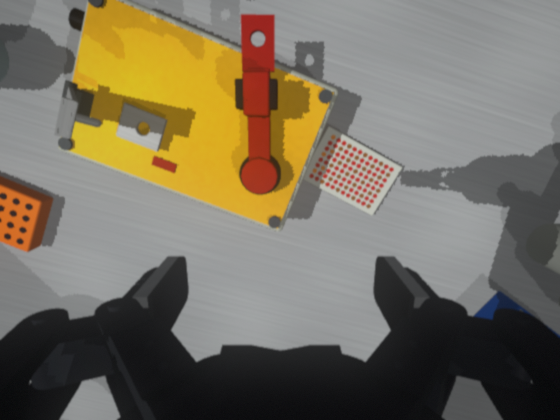

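The wrist view shows the handle hole at (258,39), the pivot disc at (260,174), the fixed hole at (143,128) and the hasp near edge-on at (75,115).

Run:
```python
from h import *
c=np.load('pics/w0_c.npy',allow_pickle=True).item();p=np.load('pics/w0_p.npy');d=np.load('pics/w0.npy')
hsv=cv2.cvtColor(p,cv2.COLOR_RGB2HSV)
red=cv2.inRange(hsv,(0,150,60),(8,255,255))|cv2.inRange(hsv,(172,150,60),(180,255,255))
sub=(~red)[20:60,245:272];n,l,st,ce=cv2.connectedComponentsWithStats(sub)
for k in range(1,n):print(st[k],ce[k]+[245,20])
k=min(range(1,n),key=lambda k:np.hypot(*(ce[k]+[245,20]-[258,39])))
hole=ray(c,*(ce[k]+[245,20]),99);print('handle hole',hole)
# pivot disc
b=red.copy();b[:140]=0;b[:,:230]=0;b[:,290:]=0;b[200:]=0
cn=max(cv2.findContours(b,0,1)[0],key=cv2.contourArea);(u,v),rr=cv2.minEnclosingCircle(cn[cn[:,0,1]>155]);print('disc',u,v,rr,d[int(v),int(u)],world(c,u,v,d[int(v),int(u)]))
y=cv2.inRange(hsv,(18,120,60),(35,255,255))
g=hsv[100:155,110:175]
ye=y[115:140,130:156];n,l,st,ce=cv2.connectedComponentsWithStats(ye)
for k in range(1,n):
    print(st[k],ce[k]+[130,115],'fixed?',ray(c,*(ce[k]+[130,115]),89), ray(c,*(ce[k]+[130,115]),83))
Y=y.copy();cnt=max(cv2.findContours(Y,0,1)[0],key=cv2.contourArea)[:,0]
# bolts
for u,v in((326,96),(275,222),(66,143),(97,2)):print('bolt',ray(c,u,v,78))
a=cv2.imread('pics/w0.png')[0:240,40:350];cv2.imwrite('pics/w0z.png',cv2.resize(a,None,fx=2.5,fy=2.5,interpolation=cv2.INTER_CUBIC))
```

```text
[  5  10  16  17 214] [257.5         38.42056075]
handle hole [657.87649643  60.63518302  99.        ]
disc 259.5 173.0 19.981340408325195 369.47128 [517.84510348  19.78551382 106.14613685]
[  8   7  12  13 113] [143.34513274 127.82300885] fixed? [528.59200863 168.03421398  89.        ] [527.83003766 170.49048239  83.        ]
bolt [625.1094896  -31.73521328  78.        ]
bolt [455.80817728 -16.52776847  78.        ]
bolt [482.03774652 262.14640248  78.        ]
bolt [647.79970221 245.43134996  78.        ]
```

View pics/w0z.png

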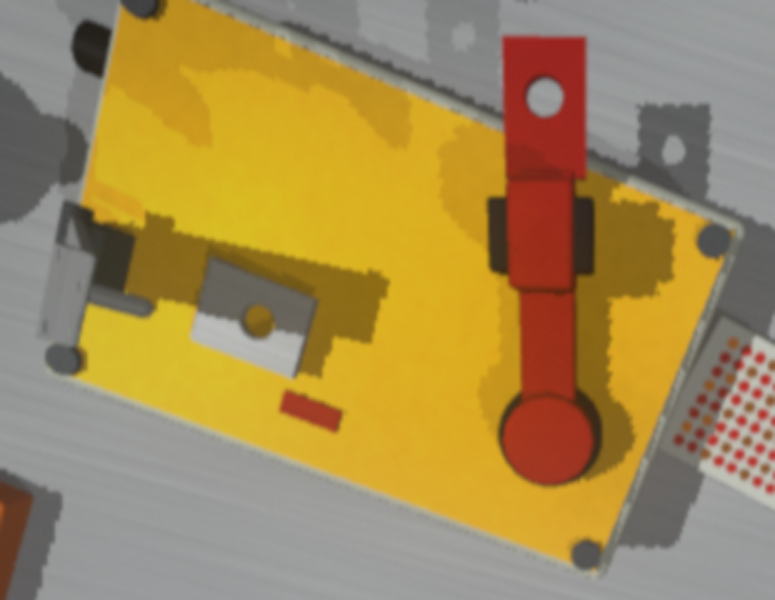

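Run:
```python
from h import *
plan([601,43.5,180],0.286)
```

```text
pos [512.7 -10.9 330.7] rot [-3.1408e+00  5.0000e-04  2.8140e-01] F [-0.4 -0.1  0.6] open 1.001 t 1.82
start-frame translation mm [100.  -27.6 150.6] twist [-0.0008  0.0005 -0.0046] end-frame translation [100.1 -27.3 150.7]
```

jog_arm:
  moves:
    - {"grip": -1,"translation": [0.02,-0.005,0.02],"twist": [0,0,-0.005]}
    - {"grip": -1,"translation": [0.02,-0.005,0.03],"twist": [0,0,0]}
    - {"grip": -1,"translation": [0.02,-0.006,0.03],"twist": [0,0,0]}
    - {"grip": -1,"translation": [0.02,-0.006,0.03],"twist": [0,0,0]}
    - {"grip": -1,"translation": [0.02,-0.0055,0.03],"twist": [0,0,0]}
    - {"grip": -1,"translation": [0,0,0.01],"twist": [0,0,0]}
    - {"grip": -1,"translation": [0,0,0],"twist": [0,0,0]}
    - {"grip": -1,"translation": [0,0,0],"twist": [0,0,0]}

```text
clock: 2.48
eef_pos: [599.1, 39.4, 181.1]
tcp_rot: [-3.141, 0.002, 0.281]
contact_force: [0.6, -0.0, 0.5]
opening: 1.001
```

Run:
```python
from h import *
plan([601,43.5,102],0.286)
c=r.calibration('wrist');p,d=save('wrist','w1');np.save('pics/w1_c.npy',c)
for w in([601,43.5,135],[579.5,37,135],[622,50,135],[657.9,60.6,99]):print(np.round(proj(c,np.array(w)),1))
```

```text
pos [599.1  39.4 181.1] rot [-3.1415e+00  2.1000e-03  2.8120e-01] F [ 0.6 -0.   0.5] open 1.001 t 2.48
start-frame translation mm [ 3.1 -3.4 79.1] twist [-0.0001  0.0021 -0.0048] end-frame translation [ 3.  -3.4 79.1]
[276.5 227.3]
[277.  259.7]
[275.7 193.7]
[276.  130.3]
```

View pics/w1.png

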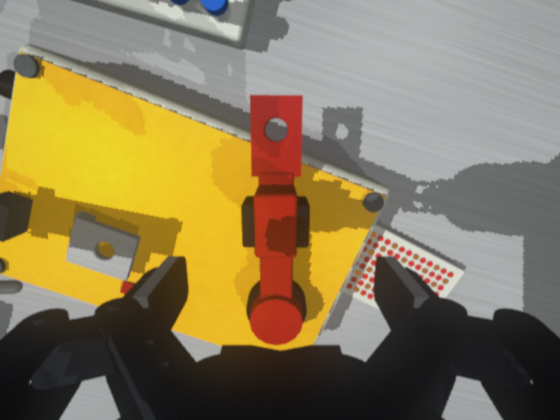

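The block top (centre about (276,225)) and the hole (276,129) match the predictions, so I descend.

jog_arm:
  moves:
    - {"grip": -1,"translation": [0.003,-0.003,0.01],"twist": [0,0,-0.004]}
    - {"grip": -1,"translation": [0,0,0.015],"twist": [0,0,0]}
    - {"grip": -1,"translation": [0,0,0.015],"twist": [0,0,0]}
    - {"grip": -1,"translation": [0,0,0.015],"twist": [0,0,0]}
    - {"grip": -1,"translation": [0,0,0.013],"twist": [0,0,0]}
    - {"grip": -1,"translation": [0,0,0.011],"twist": [0,0,0]}
    - {"grip": -1,"translation": [0,0,0],"twist": [0,0,0]}
    - {"grip": -1,"translation": [0,0,0],"twist": [0,0,0]}

```text
clock: 3.2
eef_pos: [602.0, 44.0, 102.2]
tcp_rot: [-3.141, 0.001, 0.286]
contact_force: [0.6, 0.4, 0.0]
opening: 1.0
```

Run:
```python
from h import *
plan([601,43.5,102],0.286)
```

```text
pos [602.   44.  102.2] rot [-3.1414e+00  5.0000e-04  2.8570e-01] F [0.6 0.4 0. ] open 1.0 t 3.2
start-frame translation mm [-1.1  0.2  0.2] twist [-0.0002  0.0005 -0.0003] end-frame translation [-1.1  0.2  0.2]
```

Close with a 30 N squeeze.

jog_arm:
  moves:
    - {"grip": 1,"translation": [-0.001,0,0],"twist": [0,0,0]}
    - {"grip": 1,"translation": [0,0,0],"twist": [0,0,0]}
    - {"grip": 1,"translation": [0,0,0],"twist": [0,0,0]}
    - {"grip": 1,"translation": [0,0,0],"twist": [0,0,0]}
    - {"grip": 1,"translation": [0,0,0],"twist": [0,0,0]}
    - {"grip": 1,"translation": [0,0,0],"twist": [0,0,0]}
    - {"grip": 1,"translation": [0,0,0],"twist": [0,0,0]}
    - {"grip": 1,"translation": [0,0,0],"twist": [0,0,0]}
  squeeze: 30

```text
clock: 3.87
eef_pos: [601.8, 43.9, 103.4]
tcp_rot: [3.141, -0.002, 0.285]
contact_force: [-1.9, 0.5, 6.4]
opening: 0.367
```

jog_arm:
  moves:
    - {"grip": 1,"translation": [0,0,0],"twist": [0,0,0]}
    - {"grip": 1,"translation": [0,0,0],"twist": [0,0,0]}
    - {"grip": 1,"translation": [0,0,0],"twist": [0,0,0]}
    - {"grip": 1,"translation": [0,0,0],"twist": [0,0,0]}

```text
clock: 4.2
eef_pos: [601.8, 43.9, 103.4]
tcp_rot: [3.141, -0.001, 0.285]
contact_force: [-2.1, -0.1, 6.1]
opening: 0.363
```

Run:
```python
from h import *
plan([601,43.5,102],0.286)
```

```text
pos [601.8  43.9 103.4] rot [ 3.1414e+00 -1.5000e-03  2.8540e-01] F [-2.1 -0.1  6.1] open 0.363 t 4.2
start-frame translation mm [-0.9  0.1  1.4] twist [ 0.0002 -0.0015 -0.0006] end-frame translation [-0.9  0.1  1.4]
```

jog_arm:
  moves:
    - {"grip": 1,"translation": [-0.0001,-0.0045,0],"twist": [0,0,-0.05]}
    - {"grip": 1,"translation": [-0.00045,-0.009,0],"twist": [0,0,-0.1]}
    - {"grip": 1,"translation": [-0.00045,-0.009,0],"twist": [0,0,-0.1]}
    - {"grip": 1,"translation": [-0.00045,-0.009,0],"twist": [0,0,-0.1]}
    - {"grip": 1,"translation": [-0.00045,-0.009,0],"twist": [0,0,-0.1]}
    - {"grip": 1,"translation": [-0.00045,-0.009,0],"twist": [0,0,-0.1]}
    - {"grip": 1,"translation": [-0.00045,-0.009,0],"twist": [0,0,-0.1]}
    - {"grip": 1,"translation": [-0.00045,-0.009,0],"twist": [0,0,-0.1]}
    - {"grip": 1,"translation": [-0.00045,-0.009,0],"twist": [0,0,-0.1]}
    - {"grip": 1,"translation": [0,0,0],"twist": [0,0,0]}

```text
clock: 5.03
eef_pos: [552.4, 101.6, 103.4]
tcp_rot: [3.141, -0.002, 1.142]
contact_force: [-0.6, 3.6, 3.6]
opening: 0.359
```

Run:
```python
from h import *
a=1.481
plan([514.8+90*np.cos(a),18+90*np.sin(a),102.5],a)
save('top','t1')
a=cv2.imread('pics/t1.png')[165:265,180:320];cv2.imwrite('pics/t1z.png',cv2.resize(a,None,fx=5.5,fy=5.5,interpolation=cv2.INTER_CUBIC))
```

```text
pos [552.4 101.6 103.4] rot [ 3.1410e+00 -2.0000e-03  1.1419e+00] F [-0.6  3.6  3.6] open 0.359 t 5.03
start-frame translation mm [ -6.7 -29.4   0.9] twist [ 0.0009 -0.0018 -0.3391] end-frame translation [  3.4 -30.    0.9]
```

View pics/t1z.png

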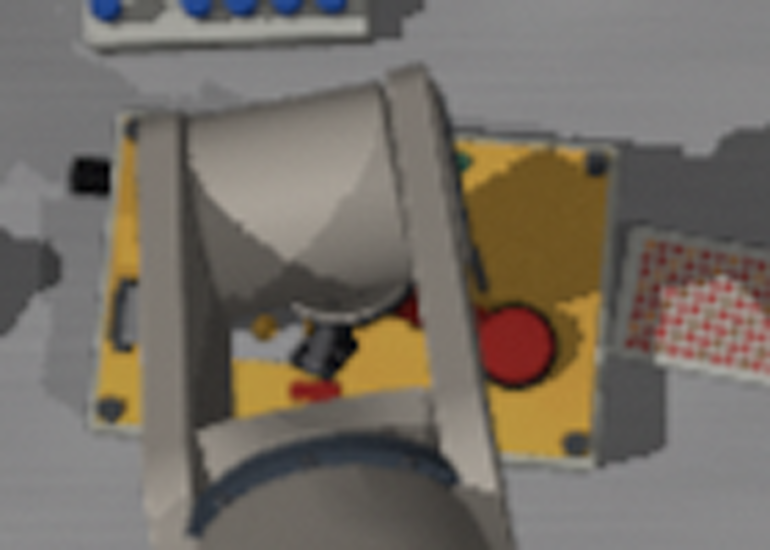

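jog_arm:
  moves:
    - {"grip": 1,"translation": [-0.0004,-0.009,0],"twist": [0,0,-0.1]}
    - {"grip": 1,"translation": [-0.0004,-0.009,0],"twist": [0,0,-0.1]}
    - {"grip": 1,"translation": [-0.0003,-0.007,0],"twist": [0,0,-0.08]}
    - {"grip": 1,"translation": [-0.0001,-0.003,0],"twist": [0,0,-0.03]}
    - {"grip": 1,"translation": [0,0,0],"twist": [0,0,0]}
    - {"grip": 1,"translation": [0,0,0],"twist": [0,0,0]}
    - {"grip": 1,"translation": [0,0,0],"twist": [0,0,0]}

```text
clock: 5.67
eef_pos: [526.2, 109.2, 103.4]
tcp_rot: [3.141, -0.002, 1.445]
contact_force: [-2.9, 7.3, 7.9]
opening: 0.364
```

Run:
```python
from h import *
a=1.481
plan([514.8+90*np.cos(a),18+90*np.sin(a),102.5],a)
c=r.calibration('wrist');p,d=save('wrist','w2');np.save('pics/w2_c.npy',c)
print(proj(c,np.array([528.3,168,89])),proj(c,np.array([528.3,168,99])))
```

```text
pos [526.2 109.2 103.4] rot [ 3.1408e+00 -2.2000e-03  1.4451e+00] F [-2.9  7.3  7.9] open 0.364 t 5.67
start-frame translation mm [-1.9 -3.1  0.9] twist [ 0.0008 -0.0022 -0.0359] end-frame translation [-1.8 -3.2  0.9]
(np.float64(269.8479987166588), np.float64(142.033397907226)) (np.float64(269.15371889582167), np.float64(143.1384161756867))
```

View pics/w2.png

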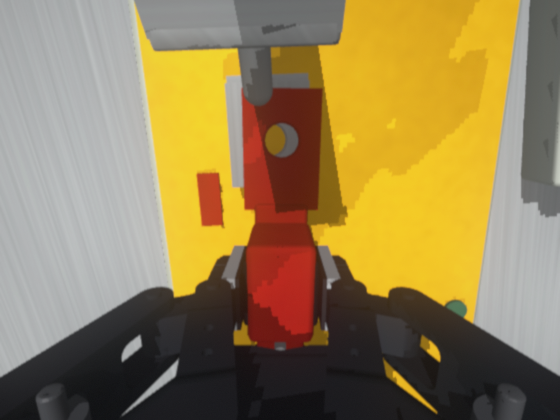

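The handle hole is at (282,140). The fixed tab is centred near x=268, so about 0.04 rad of swing is left.

jog_arm:
  moves:
    - {"grip": 1,"translation": [0,-0.0036,0],"twist": [0,0,-0.04]}
    - {"grip": 1,"translation": [0,0,0],"twist": [0,0,0]}
    - {"grip": 1,"translation": [0,0,0],"twist": [0,0,0]}
    - {"grip": 1,"translation": [0,0,0],"twist": [0,0,0]}

```text
clock: 6.05
eef_pos: [522.6, 109.6, 103.4]
tcp_rot: [3.141, -0.002, 1.485]
contact_force: [-3.8, 7.2, 8.7]
opening: 0.364
```

Run:
```python
from h import *
a=1.481
plan([514.8+90*np.cos(a),18+90*np.sin(a),102.5],a)
c=r.calibration('wrist');p,d=save('wrist','w3');np.save('pics/w3_c.npy',c)
print(proj(c,np.array([528.3,168,89])),proj(c,np.array([528.3,168,99])))
a=p[:250,150:390,::-1];cv2.imwrite('pics/w3z.png',cv2.resize(a,None,fx=2.4,fy=2.4,interpolation=cv2.INTER_CUBIC))
```

```text
pos [522.6 109.6 103.4] rot [ 3.1408e+00 -2.1000e-03  1.4850e+00] F [-3.8  7.2  8.7] open 0.364 t 6.05
start-frame translation mm [-1.9  0.4  0.9] twist [ 0.0008 -0.0021  0.004 ] end-frame translation [-1.9  0.4  0.9]
(np.float64(281.83798608409995), np.float64(141.9093170656842)) (np.float64(281.9435427222437), np.float64(143.00778506837224))
```

View pics/w3z.png

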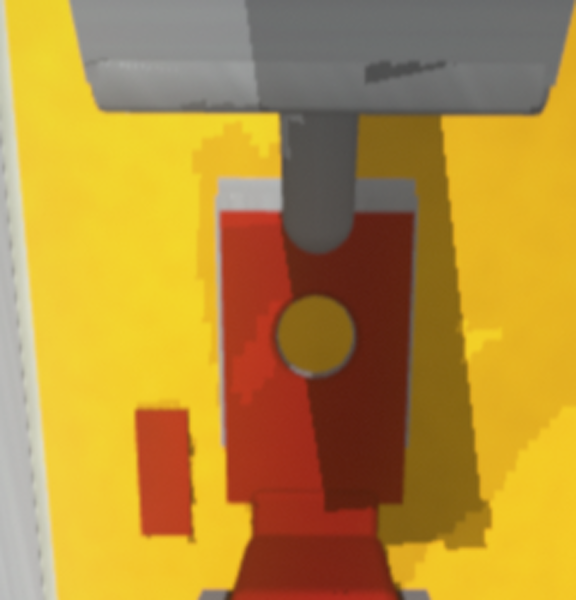

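The holes are concentric at about (316,335) in the crop, so I let go of the handle.

jog_arm:
  moves:
    - {"grip": -1,"translation": [0,0,0],"twist": [0,0,0]}
    - {"grip": -1,"translation": [0,0,0],"twist": [0,0,0]}
    - {"grip": -1,"translation": [0,0,0],"twist": [0,0,0]}
    - {"grip": -1,"translation": [0,0,0],"twist": [0,0,0]}
    - {"grip": -1,"translation": [0,0,0],"twist": [0,0,0]}
    - {"grip": -1,"translation": [0,0,0],"twist": [0,0,0]}
    - {"grip": -1,"translation": [0,0,0],"twist": [0,0,0]}
    - {"grip": -1,"translation": [0,0,0],"twist": [0,0,0]}

```text
clock: 6.77
eef_pos: [522.3, 108.2, 102.3]
tcp_rot: [-3.142, 0.0, 1.486]
contact_force: [-0.4, -0.1, -0.7]
opening: 0.999
```

Run:
```python
from h import *
a=1.481
plan([514.8+90*np.cos(a),18+90*np.sin(a),102.5],a)
c=r.calibration('wrist');p,d=save('wrist','w4');np.save('pics/w4_c.npy',c)
```

```text
pos [522.3 108.2 102.3] rot [-3.1416  0.      1.4857] F [-0.4 -0.1 -0.7] open 0.999 t 6.77
start-frame translation mm [-0.5  0.6 -0.2] twist [-0.      0.      0.0047] end-frame translation [-0.5  0.6 -0.2]
```

View pics/w4.png

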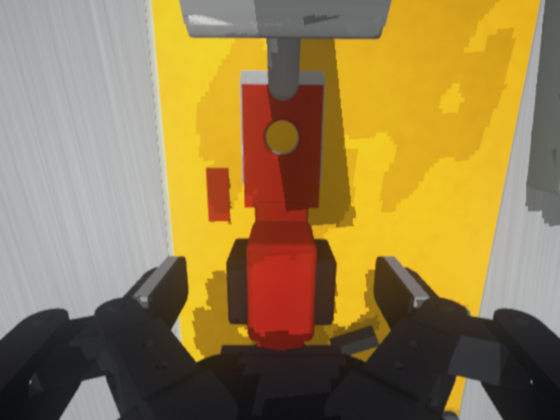

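The handle is released, its buttons are out and the holes remain aligned at (282,137). Next I retreat upward, closing the fingers, and look at the hasp.

jog_arm:
  moves:
    - {"grip": -1,"translation": [0,0,-0.015],"twist": [0,0,0]}
    - {"grip": -1,"translation": [0,0,-0.025],"twist": [0,0,0]}
    - {"grip": -1,"translation": [0,0,-0.03],"twist": [0,0,0]}
    - {"grip": -1,"translation": [0,0,-0.03],"twist": [0,0,0]}
    - {"grip": 1,"translation": [0,0,-0.03],"twist": [0,0,0]}
    - {"grip": 1,"translation": [0,0,-0.03],"twist": [0,0,0]}
    - {"grip": 1,"translation": [0,0,-0.02],"twist": [0,0,0]}
    - {"grip": 1,"translation": [0,0,0],"twist": [0,0,0]}
    - {"grip": 1,"translation": [0,0,0],"twist": [0,0,0]}
    - {"grip": 1,"translation": [0,0,0],"twist": [0,0,0]}

```text
clock: 7.65
eef_pos: [521.7, 108.2, 281.4]
tcp_rot: [-3.14, 0.0, 1.486]
contact_force: [0.2, -0.7, -0.5]
opening: 0.147
```

Run:
```python
from h import *
s=r.sense();print(s['eef_pos'],s['opening'],s['contact_force'])
c=r.calibration('wrist');p,d=save('wrist','w5');np.save('pics/w5_c.npy',c)
piv=np.array([514.8,18]);a=1.481;u=np.array([np.cos(a),np.sin(a)]);n=np.array([u[1],-u[0]])
# points in box plane: s along +y from pivot, l lateral, z
vv,uu=np.mgrid[0:420:6,0:560:6]
L=[]
for v,w in zip(vv.ravel(),uu.ravel()):
    if d[v,w]>0:
        X=world(c,w,v,d[v,w]);q=X[:2]-piv
        if abs(q@n)<25 and 120<q@u<260 and X[2]>110: L.append((w,v,round(q@u),round(q@n),round(X[2])))
for l in L:print(l)
```

```text
[521.74039094 108.1866154  281.43019287] 0.1466283888377006 [ 0.20932241 -0.66308423 -0.52884327]
(np.int64(288), np.int64(36), 235, 5, 111)
(np.int64(306), np.int64(36), 235, 21, 110)
(np.int64(264), np.int64(42), 230, -17, 112)
(np.int64(270), np.int64(42), 230, -12, 112)
(np.int64(276), np.int64(42), 230, -6, 112)
(np.int64(282), np.int64(42), 230, -1, 112)
(np.int64(288), np.int64(42), 230, 5, 113)
(np.int64(294), np.int64(42), 230, 10, 113)
(np.int64(300), np.int64(42), 230, 16, 113)
(np.int64(306), np.int64(42), 230, 21, 111)
(np.int64(264), np.int64(48), 223, -17, 122)
(np.int64(270), np.int64(48), 222, -11, 123)
(np.int64(276), np.int64(48), 222, -6, 123)
(np.int64(282), np.int64(48), 223, -1, 122)
(np.int64(288), np.int64(48), 223, 5, 122)
(np.int64(294), np.int64(48), 223, 10, 123)
(np.int64(300), np.int64(48), 223, 15, 122)
(np.int64(264), np.int64(54), 216, -16, 131)
(np.int64(270), np.int64(54), 216, -11, 132)
(np.int64(276), np.int64(54), 216, -6, 132)
(np.int64(282), np.int64(54), 216, -1, 131)
(np.int64(288), np.int64(54), 216, 4, 131)
(np.int64(294), np.int64(54), 21
[... 1999 characters left out ...]
64(270), np.int64(96), 177, -9, 189)
(np.int64(276), np.int64(96), 177, -5, 188)
(np.int64(282), np.int64(96), 177, -1, 189)
(np.int64(288), np.int64(96), 177, 4, 188)
(np.int64(294), np.int64(96), 177, 8, 188)
(np.int64(300), np.int64(96), 177, 12, 188)
(np.int64(306), np.int64(96), 177, 17, 188)
(np.int64(264), np.int64(102), 173, -14, 186)
(np.int64(270), np.int64(102), 173, -9, 187)
(np.int64(276), np.int64(102), 173, -5, 185)
(np.int64(282), np.int64(102), 173, -1, 185)
(np.int64(288), np.int64(102), 173, 4, 187)
(np.int64(294), np.int64(102), 173, 8, 187)
(np.int64(300), np.int64(102), 173, 12, 186)
(np.int64(282), np.int64(108), 170, 0, 163)
(np.int64(282), np.int64(114), 166, 0, 161)
```

View pics/w5.png

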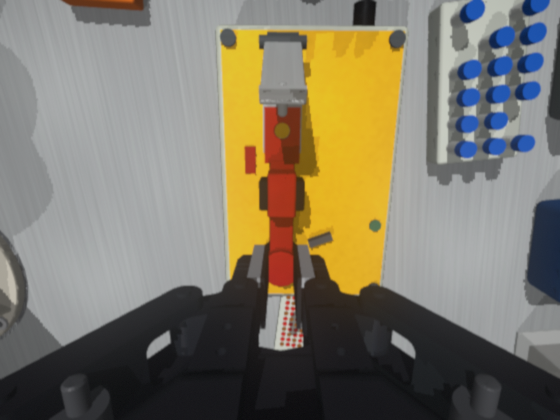

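The hasp plane runs from (s=230, z=113) to (187, 172), so it opens to about 0.94 rad. I'll move the closed fingers behind it on the hinge side.

jog_arm:
  moves:
    - {"grip": 1,"translation": [0.02,0,0],"twist": [0,0,0]}
    - {"grip": 1,"translation": [0.035,0,0],"twist": [0,0,0]}
    - {"grip": 1,"translation": [0.035,0,0],"twist": [0,0,0]}
    - {"grip": 1,"translation": [0.025,0,0.01],"twist": [0,0,0]}
    - {"grip": 1,"translation": [0.01,0,0.02],"twist": [0,0,0]}
    - {"grip": 1,"translation": [0,0,0.025],"twist": [0,0,0]}
    - {"grip": 1,"translation": [0,0,0.025],"twist": [0,0,0]}
    - {"grip": 1,"translation": [0,0,0.015],"twist": [0,0,0]}
    - {"grip": 1,"translation": [0,0,0],"twist": [0,0,0]}
    - {"grip": 1,"translation": [0,0,0],"twist": [0,0,0]}

```text
clock: 8.53
eef_pos: [531.9, 232.4, 185.7]
tcp_rot: [-3.138, 0.002, 1.486]
contact_force: [0.8, -0.2, 0.7]
opening: -0.0
```

Run:
```python
from h import *
s=r.sense();print(s['eef_pos'],s['tcp_rot'],s['opening'],s['contact_force'],s['qpos'].round(2))
piv=np.array([514.8,18]);a=1.481;u=np.array([np.cos(a),np.sin(a)]);n=np.array([u[1],-u[0]])
q=s['eef_pos'][:2]-piv;print('s,l',q@u,q@n)
save('scene','s2')
a=cv2.imread('pics/s2.png')[130:270,220:400];cv2.imwrite('pics/s2z.png',cv2.resize(a,None,fx=4,fy=4,interpolation=cv2.INTER_CUBIC))
```

```text
[531.88566778 232.43881032 185.66041519] [-3.13833703e+00  1.78391380e-03  1.48588763e+00] -0.00045238675274001067 [ 0.7837805  -0.24837605  0.71024473] [ 0.41  0.33  1.77 -0.    1.04  0.49]
s,l 215.10700945060938 -2.2131201527431053
```

View pics/s2z.png

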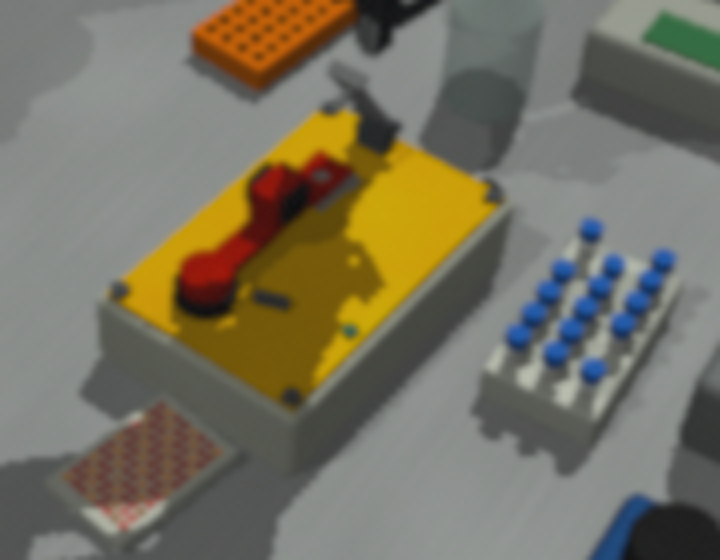

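jog_arm:
  moves:
    - {"grip": 1,"translation": [-0.008,0.001,0.0095],"twist": [0,0,0]}
    - {"grip": 1,"translation": [-0.008,0,0.0095],"twist": [0,0,0]}
    - {"grip": 1,"translation": [-0.0055,0,0.0046],"twist": [0,0,0]}
    - {"grip": 1,"translation": [-0.0055,0,0.0046],"twist": [0,0,0]}
    - {"grip": 1,"translation": [-0.005,0,0.0055],"twist": [0,0,0]}
    - {"grip": 1,"translation": [-0.0045,0,0.006],"twist": [0,0,0]}
    - {"grip": 1,"translation": [-0.004,0,0.0065],"twist": [0,0,0]}
    - {"grip": 1,"translation": [-0.003,0,0.007],"twist": [0,0,0]}
    - {"grip": 1,"translation": [0,0,0],"twist": [0,0,0]}

```text
clock: 9.33
eef_pos: [529.3, 188.5, 132.5]
tcp_rot: [-3.14, 0.001, 1.485]
contact_force: [-1.1, 1.1, 0.8]
opening: -0.0
```

Run:
```python
from h import *
s=r.sense();print(s['eef_pos'],s['contact_force'])
c=r.calibration('wrist');p,d=save('wrist','w6')
```

```text
[529.30426524 188.48247211 132.49307659] [-1.10768305  1.10680827  0.76081213]
```

View pics/w6.png

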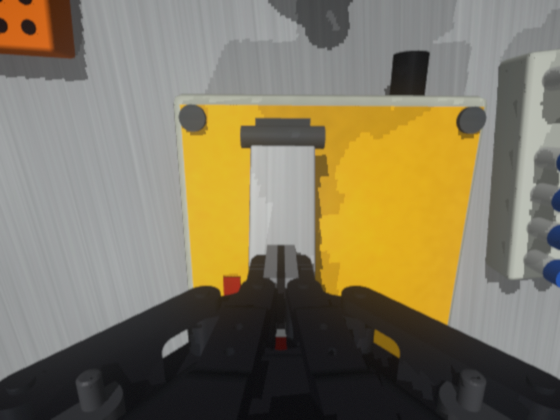

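The hasp folds along with the fingers at (282,260). I'll continue down.

jog_arm:
  moves:
    - {"grip": 1,"translation": [-0.0017,0,0.0053],"twist": [0,0,0]}
    - {"grip": 1,"translation": [-0.0017,0,0.0053],"twist": [0,0,0]}
    - {"grip": 1,"translation": [-0.0007,0,0.004],"twist": [0,0,0]}
    - {"grip": 1,"translation": [-0.0007,0,0.004],"twist": [0,0,0]}
    - {"grip": 1,"translation": [0,0,0.003],"twist": [0,0,0]}
    - {"grip": 1,"translation": [0,0,0.002],"twist": [0,0,0]}
    - {"grip": 1,"translation": [0,0,0],"twist": [0,0,0]}
    - {"grip": 1,"translation": [0,0,0],"twist": [0,0,0]}

```text
clock: 10.05
eef_pos: [529.7, 184.7, 110.4]
tcp_rot: [-3.141, 0.0, 1.486]
contact_force: [-0.5, 0.3, -0.7]
opening: 0.004
```

jog_arm:
  moves:
    - {"grip": 1,"translation": [0,0,0.002],"twist": [0,0,0]}
    - {"grip": 1,"translation": [0,0,0.001],"twist": [0,0,0]}
    - {"grip": 1,"translation": [0,0,0.001],"twist": [0,0,0]}
    - {"grip": 1,"translation": [0,0,0],"twist": [0,0,0]}
    - {"grip": 1,"translation": [0,0,0],"twist": [0,0,0]}

```text
clock: 10.47
eef_pos: [530.0, 184.7, 107.0]
tcp_rot: [3.141, -0.0, 1.486]
contact_force: [-1.5, -0.9, 4.7]
opening: 0.0
```

jog_arm:
  moves:
    - {"grip": 1,"translation": [0,0,0.001],"twist": [0,0,0]}
    - {"grip": 1,"translation": [0,0,0.001],"twist": [0,0,0]}
    - {"grip": 1,"translation": [0,0,0],"twist": [0,0,0]}
    - {"grip": 1,"translation": [0,0,0],"twist": [0,0,0]}
    - {"grip": 1,"translation": [0,0,0],"twist": [0,0,0]}

```text
clock: 10.88
eef_pos: [530.2, 184.7, 106.5]
tcp_rot: [3.141, -0.0, 1.486]
contact_force: [-6.5, -1.5, 21.5]
opening: -0.005
```

The force climbs steeply at z=106.5, so the hasp is seated. I lift off and check.

jog_arm:
  moves:
    - {"grip": 1,"translation": [0,0,-0.005],"twist": [0,0,0]}
    - {"grip": 1,"translation": [0,0,-0.02],"twist": [0,0,0]}
    - {"grip": 1,"translation": [-0.01,0,-0.03],"twist": [0,0,0]}
    - {"grip": 1,"translation": [-0.03,0,-0.03],"twist": [0,0,0]}
    - {"grip": 1,"translation": [-0.035,0,-0.03],"twist": [0,0,0]}
    - {"grip": 1,"translation": [-0.035,0,-0.03],"twist": [0,0,0]}
    - {"grip": 1,"translation": [-0.02,0,-0.02],"twist": [0,0,0]}
    - {"grip": 1,"translation": [0,0,0],"twist": [0,0,0]}
    - {"grip": 1,"translation": [0,0,0],"twist": [0,0,0]}
    - {"grip": 1,"translation": [0,0,0],"twist": [0,0,0]}

```text
clock: 11.72
eef_pos: [519.0, 62.6, 262.5]
tcp_rot: [-3.141, -0.0, 1.485]
contact_force: [-0.0, 0.2, 0.2]
opening: 0.003
```

Run:
```python
from h import *
s=r.sense();print(s['eef_pos'],s['contact_force'])
c=r.calibration('wrist');p,d=save('wrist','w7')
piv=np.array([514.8,18]);a=1.481;u=np.array([np.cos(a),np.sin(a)]);n=np.array([u[1],-u[0]])
for S in range(125,231,5):
    w,v=np.round(proj(c,np.append(piv+S*u,107))).astype(int); 
    if 0<=v<420:print(S,(w,v),world(c,w,v,np.median(d[v,w-4:w+5]))[2].round(1))
save('top','t7')
```

```text
[519.04610408  62.63962372 262.50927741] [-0.03269888  0.15990759  0.19866292]
125 (np.int64(281), np.int64(110)) 99.1
130 (np.int64(281), np.int64(104)) 99.1
135 (np.int64(281), np.int64(98)) 114.8
140 (np.int64(281), np.int64(92)) 107.7
145 (np.int64(281), np.int64(86)) 106.8
150 (np.int64(281), np.int64(80)) 108.1
155 (np.int64(281), np.int64(74)) 107.2
160 (np.int64(281), np.int64(68)) 107.2
165 (np.int64(281), np.int64(62)) 106.9
170 (np.int64(281), np.int64(56)) 106.8
175 (np.int64(281), np.int64(50)) 107.7
180 (np.int64(281), np.int64(43)) 107.2
185 (np.int64(281), np.int64(37)) 107.5
190 (np.int64(281), np.int64(31)) 107.2
195 (np.int64(281), np.int64(24)) 107.1
200 (np.int64(281), np.int64(17)) 107.0
205 (np.int64(281), np.int64(11)) 106.6
210 (np.int64(281), np.int64(4)) 107.9
```

View pics/w7.png

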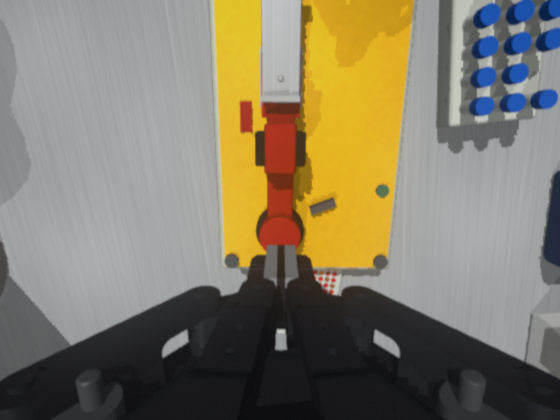

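View pics/t7.png

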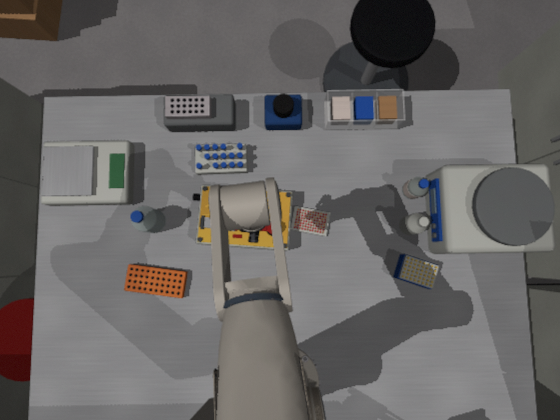

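The hasp's top face reads a level 107 mm along its whole length (x≈281, rows 4–92), and the handle is in line. In the top view the bystanders are unmoved. I hand in.

```bash
python3 -c "
from h import *
print(r.sense()['qvel'].round(4));print(r.sign_off())"
```

```text
[ 0.0044  0.0047 -0.0026 -0.0012  0.0032 -0.0024]
the job is handed in; nothing more can be done
None
```

The isolator is locked off, and I handed the job in at about 12 s of the 56 s allowed. I squeezed both buttons together, swung the handle about 1.2 rad to off and let go of it. Then I folded the hasp down with the closed fingers and lifted clear.

- **Handle:** after I let go, the wrist camera showed the two holes concentric and both buttons out.
- **Hasp:** its top face read a level 107 mm along its length, which is folded flat. The force rose to about 21 N against a hard stop when I pressed it home. The pin itself is hidden under the flap, so I judged it through both holes from the flat reading.
- **Surroundings:** by eye the bystanders stood where they started, and the wrist force was near zero after lifting clear.

No check failed or disagreed.

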